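# Nest the sample cups and latch the keeper bar

### The job

Pack the graded steel sample cups for transport: set the medium cup inside the large one standing in the fixture and the small cup inside the medium one, all upright and fully down. Then swing the fixture's keeper bar shut over the nest until it clicks past its spring detent and is fully home. Leave the other things on the bench where they are.

Things in the scene. Friction and masses are not known exactly. Their poses are not given: they have to be found in the camera images.
- fixture: Fixed aluminium fixture, turned on the bench: plate 120 (x) by 200 (y) by 12 mm; in its middle a locating ring, 92 mm outside, 83 inside, 6 tall; a round hinge post (20 mm) at y = +78 mm, top 95 mm above the bench; a block-shaped latch post (34 by 20 mm) with a brass spring plunger at y = -78 mm, top 91 mm above the bench. Origin: centre of the underside, z up.
- seat (a point): Centre of the locating ring, on the fixture's plate, 12 mm above the bench; the large cup stands here.
- keeper (a joint): Angle (rad) of the keeper bar about the vertical hinge. 0 = shut, at its stop: bar along the fixture's -y, over the nest, its end on the latch post. Grows to 2.1 as it opens towards the fixture's +x (counter-clockwise from above). Stays where left. The plunger stops it lightly at about 0.09; 5 to 10 N at the tab carry it past, and it then stays shut at 0 to 0.01. Bar: detail at keeper_pivot.
- keeper_pivot (a point): On the hinge axis at the level of the keeper bar's underside, 96 mm above the bench. The steel bar is 18 mm wide and 8 mm thick (top 104 mm above the bench), its free end 164 mm from the hinge axis.
- keeper_tab (a point): Middle of the top edge of the upright push tab on the bar, 115 mm from the hinge axis: a plate 30 mm wide along the bar, 6 mm thick, from 104 to 144 mm above the bench. The point's x axis is square to the plate and points to the opening side (the side to push on); y points along the bar to the hinge.
- large_cup: Large steel cup, open top, in the locating ring at the start. Outer diameter 78 at the base, 86 at the rim, 34 mm tall; wall and bottom 3 mm. Origin: centre of the underside, z up.
- medium_cup: Medium steel cup, loose on the bench, upright. Outer diameter 62 at the base, 66 at the rim, 53 mm tall; wall and bottom 3 mm. Nested, its rim stands 22 mm above the large cup's rim. Origin: centre of the underside, z up.
- small_cup: Small steel cup, loose on the bench, upright. Outer diameter 43 at the base, 47 at the rim, 72 mm tall; wall and bottom 3 mm. Nested, its rim stands 22 mm above the medium cup's rim and 90 mm above the bench, 6 mm under the bar. Origin: centre of the underside, z up.
- jar: Bystander: closed white plastic jar with black cap, 56 mm diameter, 60 mm tall. Origin: centre of the underside.
- bottle: Bystander: clear bottle, 56 mm diameter, 150 mm tall. Origin: centre of the underside.
- screwdriver: Bystander: black screwdriver, 170 mm long, lying along its x. Origin: middle, underside.
- brush: Bystander: wooden brush, 170 mm long, lying along its x. Origin: middle, underside.
- loupe: Bystander: black eye loupe, 42 mm diameter, 40 mm tall. Origin: centre of the underside.
- gauge_ring: Bystander: steel gauge ring, 52 mm outside, 28 mm inside, 18 mm tall. Origin: centre of the underside.
- gauge_case: Bystander: dark wooden gauge case, 60 by 90 by 30 mm. Origin: centre of the underside.

How it is judged:
By the outcome, as a careful person would: the job done as asked, in the order asked, and still so for the second after the job is handed in, with the robot touching nothing.
It also fails if it takes over 69 s, if anything falls off the work surface, if the arm or the gripper's body presses on something with over 40 N, if the wrist force passes 120 N, or if a joint passes its speed limit or range.

### The arm

A 6-joint arm with a two-finger parallel gripper is mounted at the origin on the work surface. World frame = base frame: x ahead of the robot, y to its left, z up, the work surface at z = 0. Lengths are in mm, angles in rad, forces in N, time in s.
With the tool pointing down it reaches from about 300 to 875 mm from the base axis. Payload 6.4 kg.
Tool frame: the origin (TCP) lies midway between the tips of the shut fingers; the grasp point (between the pads) lies 19 mm behind it; z points along the fingers, y is the line along which they close (so a half turn about z gives the same grasp; the last joint's range is limited). The gripper opens to 85 mm and grips with 20 to 120 N. Pads are 22 mm wide; open, the fingers measure 114 mm over their backs; the gripper's body (76 mm by 85 mm) begins 54 mm behind the grasp point. The pads swing forward as they close: fully open they stand 13 mm farther back than shut.
Start: joints at [-1.555, 0.181, 1.607, -0, 1.354, -0.206], TCP at [126.507, -560.925, 231.288] pointing down, gripper open.
Joint ranges: [-2.99, 2.99], [-0.89, 2.07], [0.3, 2.58], [-1.14, 4.28], [0, 2.63], [-3.12, 3.12]. Speed limits (rad/s): [2.57, 2.57, 3.01, 3.14, 3.14, 3.14].

### API

Orientations are given as a unit quaternion [w, x, y, z].
In Python, from rig import bot gives the robot as it stands.
- The arm moves only by the shell command python3 -m creep 'ROWS'. ROWS is a JSON object of lists of equal length, an entry for each row: "grip": the opening, from 0 (shut) to 1 (fully open); "linear": the shift along the tool's x, y, z in cm, a list of three; "rot": the turn, a rotation vector about the tool's x, y, z in rad, a list of three. A call has 1 to 10 rows; each row is the pose to reach, as a shift and turn from the pose commanded when the call began, along the tool's axes at that moment; what a row does not reach only later rows make up. A row lasts 1/8 s, in which the tool goes at most 62.5 mm and 10.7 degrees, less where a joint would pass 70% of its speed; a pose out of reach is approached as far as the arm can. A call with a gripper value outside its range is refused whole. The fingers move at their own pace and stop on an object; the grip force is fixed at half the most. Time passes only in rows, so rows that repeat a pose let the fingers close. It gives the time, the measured TCP pose, the force, the opening and the grip force at its end, in the units of the state.
- bot.read_state(): the state, without advancing time (a new reading comes with each control period).
- bot.camera(name): name is "scene" or "top"; returns the picture (480x640x3 uint8, red, green, blue); there is no depth.
- bot.calibration(name): a dict with "intrinsics" (3x3 intrinsics, pixels), "extrinsics" (4x4, takes a point from world to camera coordinates). Camera axes: x right, y up, looking along -z (the intrinsics and any distortion apply to the point x, -y, -z); pixel columns grow to the right and rows downward; lengths in mm; the calibration is good to about 2 mm. A picture is of the moment at which its call begins. calibration takes no time and is no camera call.
- bot.hand_in(): hands the job in; it is judged then, once.
The state is a dict: "clock": time; "joint_pos": joint angles; "joint_velocities": joint speeds; "joint_efforts": joint torques, N m; "eef_pos": TCP position; "eef_rot": TCP orientation; "force": force on the tool from outside, world axes, zero at the start; "ft_torque": the same for the moment, N m; "finger_gap": finger opening in mm; "gripper_force": force on a finger pad.
Only numpy, scipy, OpenCV 4.12 (cv2) and the standard library are available. Lean on these libraries where they do the work, as an engineer would, in place of code of your own. Each camera call takes 0.05 s, during which the arm holds its last target. There are 200 camera calls.

## Working session

There is one attempt and no reset: what is moved stays moved. The work goes in short steps, Python scripts to look and compute and a shell command to move; the robot and the scene stay as the last step left them, time stands still between calls to the robot, and variables do not carry over. Pictures are saved under pics/ and viewed, at most 10 in all, crops included, and the job is handed in when it is done.

```bash
ls; mkdir -p pics
python3 - <<'E'
from rig import bot
import cv2,numpy as np
for n in("scene","top"):
    im=bot.camera(n); cv2.imwrite(f"pics/{n}0.png",im[:,:,::-1]); c=bot.calibration(n); print(n,c)
print(bot.read_state())
E
```

```text
pics
scene {'intrinsics': array([[572.90115624,   0.        , 317.61421704],
       [  0.        , 572.90115624, 235.66994087],
       [  0.        ,   0.        ,   1.        ]]), 'extrinsics': array([[-3.70364549e-01,  9.28863866e-01,  6.48221203e-03,
         1.22919332e+02],
       [-6.85738085e-01, -2.78117315e-01,  6.72617305e-01,
         3.00983260e+02],
       [ 6.26572725e-01,  2.44668505e-01,  7.39962122e-01,
        -1.57285805e+03],
       [ 0.00000000e+00,  0.00000000e+00,  0.00000000e+00,
         1.00000000e+00]])}
top {'intrinsics': array([[558.75400397,   0.        , 313.21196138],
       [  0.        , 558.75400397, 238.61260956],
       [  0.        ,   0.        ,   1.        ]]), 'extrinsics': array([[ 1.69470901e-04, -9.99760011e-01,  2.19064264e-02,
         4.03552513e+01],
       [ 9.93866566e-01,  2.59093082e-03,  1.10555575e-01,
        -5.19054184e+02],
       [-1.10585801e-01,  2.17533288e-02,  9.93628489e-01,
        -1.11846497e+03],
       [ 0.00000000e+00,  0.00000000e+00,  0.00000000e+00,
         1.00000000e+00]])}
{'clock': 0.1, 'joint_pos': array([-1.55531975e+00,  1.81470624e-01,  1.60787415e+00, -5.03877300e-06,
        1.35380088e+00, -2.06278132e-01]), 'joint_velocities': array([ 0.00020072, -0.0022782 , -0.00187823,  0.00190053, -0.00013933,
       -0.00079893]), 'joint_efforts': array([ 3.15623074e-04, -4.45878339e+01, -3.52236807e+01, -3.22547530e-04,
        4.21422141e-03,  1.35781144e-05]), 'eef_pos': array([ 126.48666326, -560.42324316,  230.48842653]), 'eef_rot': array([-7.73204853e-04,  9.93859041e-01,  1.10650815e-01,  7.15178294e-05]), 'force': array([0.10033124, 0.77509958, 0.46383874]), 'ft_torque': array([ 0.05767888, -0.00261615, -0.01657459]), 'gripper_force': 0.0, 'finger_gap': 85.27936768470444}
```

View pics/top0.png

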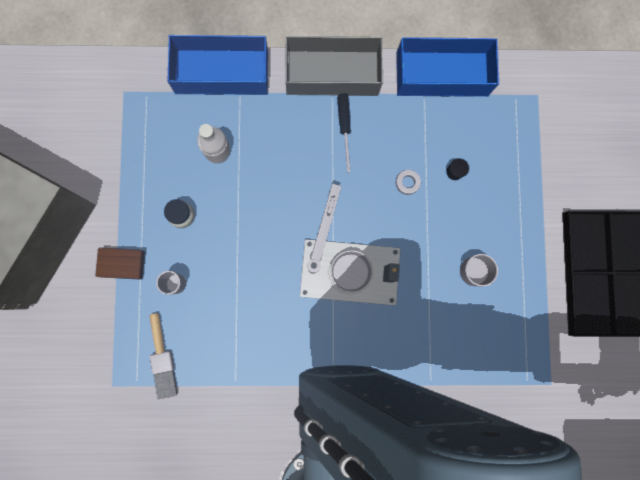

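View pics/scene0.png

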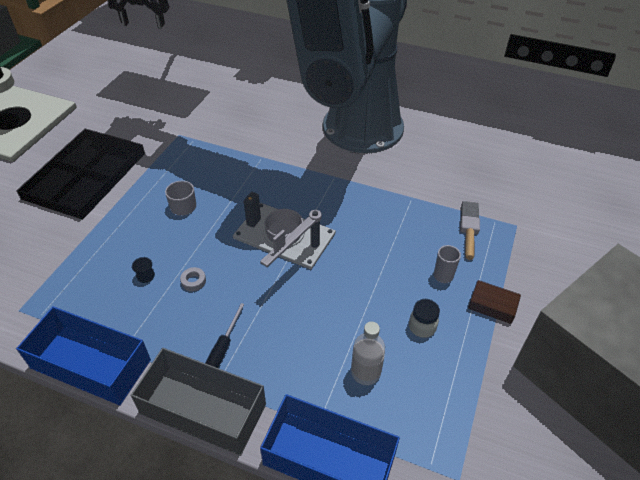

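```bash
cat > h.py <<'E'
import cv2,numpy as np
from rig import bot
def cal(n):
    c=bot.calibration(n); return c["intrinsics"],c["extrinsics"]
def ray(n,uv,z):
    K,E=cal(n); d=np.linalg.inv(K)@[uv[0],uv[1],1]; d=E[:3,:3].T@(d*[1,-1,-1]); o=-E[:3,:3].T@E[:3,3]
    return o+d*(z-o[2])/d[2]
def proj(n,p):
    K,E=cal(n); q=K@((E[:3,:3]@p+E[:3,3])*[1,-1,-1]); return q[:2]/q[2]
def shift(target,yaw=None):
    "tool-frame shift in cm from the measured pose to a world TCP target"
    from scipy.spatial.transform import Rotation as R
    s=bot.read_state(); r=R.from_quat(np.roll(s["eef_rot"],-1))
    return r.inv().apply(np.array(target)-s["eef_pos"])/10
E
python3 - <<'E'
from h import *
im=cv2.imread("pics/top0.png"); sc=cv2.imread("pics/scene0.png")
def crop(i,x,y,w,h,s): return cv2.resize(i[y:y+h,x:x+w],None,fx=s,fy=s,interpolation=cv2.INTER_CUBIC)
out=np.zeros((600,800,3),np.uint8)
out[:600,:480]=crop(im,292,175,120,150,4)
out[:280,500:780]=crop(im,445,235,70,70,4)
out[300:580,500:780]=crop(im,135,248,70,70,4)
cv2.imwrite("pics/c1.png",out)
hsv=cv2.cvtColor(im,cv2.COLOR_BGR2HSV)
for nm,(x,y,w,h),rz,rr in(("med",(445,235,70,70),53,33),("small",(145,258,50,50),72,23.5)):
    print(nm, hsv[y+2,x+2])
    m=(hsv[y:y+h,x:x+w,1]<75).astype(np.uint8)
    cs,_=cv2.findContours(m,cv2.RETR_EXTERNAL,cv2.CHAIN_APPROX_NONE); c=max(cs,key=cv2.contourArea)
    p=c[:,0,:]+[x,y]; print(cv2.fitEllipse(p),cv2.boundingRect(p))
E
```

```text
med [105  83 202]
((479.18511962890625, 270.0959167480469), (33.02556228637695, 38.49299621582031), 85.54064178466797) (460, 253, 39, 34)
small [105  83 204]
((169.7100067138672, 282.6069030761719), (24.579198837280273, 30.524110794067383), 95.19522857666016) (155, 270, 31, 26)
```

View pics/c1.png

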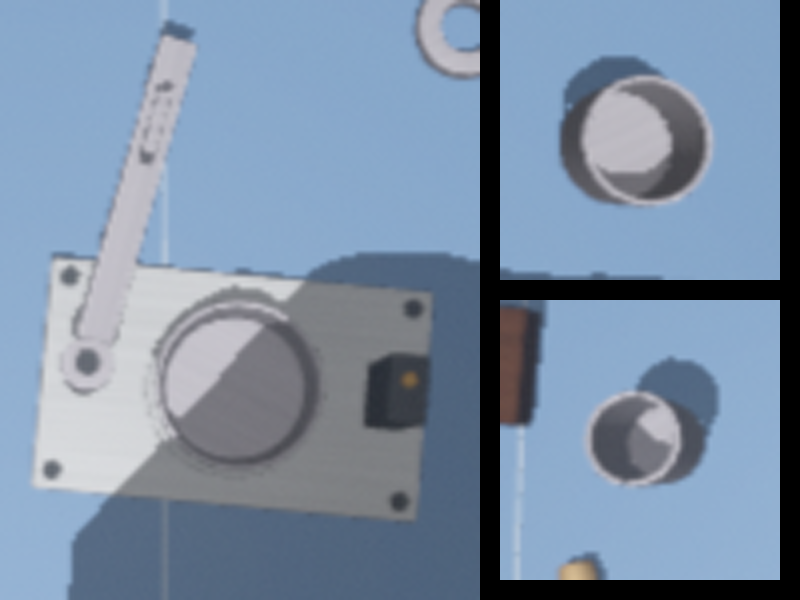

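Run:
```python
from h import *
np.set_printoptions(precision=1,suppress=True)
f=lambda x,y,ox,oy,cx,cy:((x-cx)/4-.375+ox,(y-cy)/4-.375+oy)
F=lambda x,y:f(x,y,292,175,0,0)
m=ray("top",f(648,140,445,235,500,0),53); s=ray("top",f(634,438,135,248,500,300),72)
print("med",m,"small",s)
cor=np.array([ray("top",F(*p),12) for p in((52,255),(434,291),(414,520),(33,487))]); scr=np.array([ray("top",F(*p),12) for p in((69,276),(413,309),(399,501),(52,470))])
print(cor,scr,"ctr",cor.mean(0),scr.mean(0))
print("len",np.linalg.norm(cor[0]-cor[1]),np.linalg.norm(cor[2]-cor[3]),np.linalg.norm(cor[1]-cor[2]),np.linalg.norm(cor[0]-cor[3]))
v=(cor[0]+cor[3]-cor[1]-cor[2]); yaw=np.arctan2(-v[0],v[1]); print("yaw",yaw, "screws",np.arctan2(*(lambda v:(-v[0],v[1]))(scr[0]+scr[3]-scr[1]-scr[2])))
c=(cor.mean(0)+scr.mean(0))/2; ey=np.array([-np.sin(yaw),np.cos(yaw),0]); H=c+78*ey
print("hinge",H,"seen",ray("top",F(87,362),108)); e=ray("top",F(181,40),104); t=ray("top",F(155,122),144)
d=e-H; print("bar end",e,"dist",np.hypot(*d[:2]),"angle",np.arctan2(d[1],d[0])-(yaw-np.pi/2),"tab",t,np.hypot(*(t-H)[:2]),np.arctan2((t-H)[1],(t-H)[0])-(yaw-np.pi/2))
for n,p in(("m",m),("s",s),("m0",m*[1,1,0]),("s0",s*[1,1,0]),("H",[H[0],H[1],104]),("plate",c)): print(n,proj("scene",np.array(p)))
sc=cv2.imread("pics/scene0.png")
out=np.zeros((600,800,3),np.uint8)
for i,(x,y,w,h) in enumerate(((150,170,80,80),(415,230,80,80),(225,180,130,100))):
    pass
def crop(i,x,y,w,h,s): return cv2.resize(i[y:y+h,x:x+w],None,fx=s,fy=s,interpolation=cv2.INTER_CUBIC)
out[:280,:280]=crop(sc,145,165,70,70,4); out[:280,300:580]=crop(sc,412,230,70,70,4); out[290:600,:560]=crop(sc,215,185,140,78,4)[:310]
cv2.imwrite("pics/c2.png",out)
```

```text
med [ 454.4 -296.8   53. ] small [428.2 324.4  72. ]
[[ 521.3   58.6   12. ]
 [ 502.9 -140.6   12. ]
 [ 384.3 -128.2   12. ]
 [ 401.2   68.1   12. ]] [[ 510.3   49.7   12. ]
 [ 493.5 -129.4   12. ]
 [ 394.1 -120.6   12. ]
 [ 409.9   58.4   12. ]] ctr [452.4 -35.5  12. ] [451.9 -35.5  12. ]
len 200.0139736107399 197.0654882237379 119.21000751006385 120.45885471132628
yaw -0.08880053448076058 screws -0.09096511608048967
hinge [459.1  42.2  12. ] seen [459.5  42.5 108. ]
bar end [616.   -3.1 104. ] dist 163.33682282904 angle 1.3783343756677615 tab [568.8  11.7 144. ] 113.86164170308776 1.3886719052923775
m [178.6 189. ]
s [447.7 252.5]
m0 [182.4 205.4]
s0 [441.8 274.4]
H [314.1 214.4]
plate [283.2 231.7]
```

View pics/c2.png

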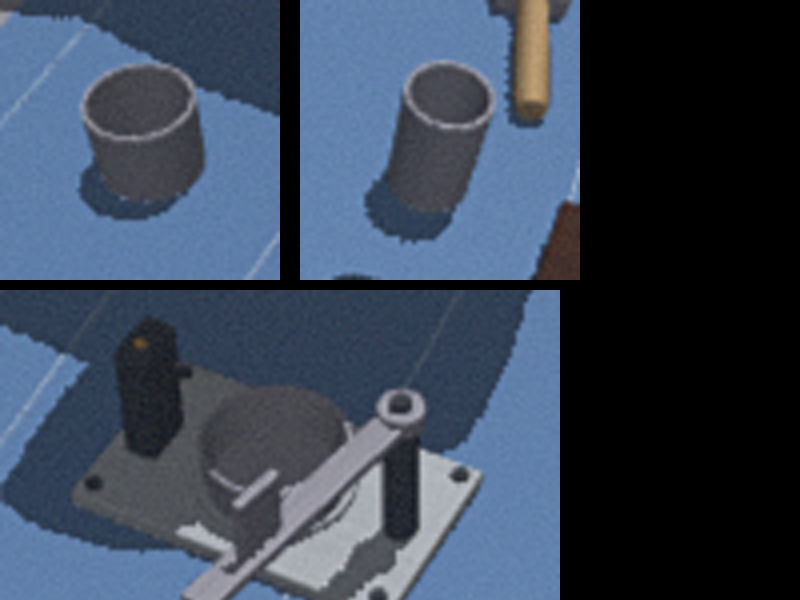

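Medium rim is centred at top pixel (481.6,269.6), small at (168.1,282.1). Both agree with the scene view to within about 2 mm. The fixture measures 120×200 as specified, and the bar end is 163 mm from the hinge at 1.38 rad. Now moving.

```bash
cat >> h.py <<'E'
def plan(target,ang):
    "linear (cm) and rot, tool axes, to TCP target with tool z down and tool y (mod pi) at world angle ang"
    from scipy.spatial.transform import Rotation as R
    s=bot.read_state(); r=R.from_quat(np.roll(s["eef_rot"],-1)); best=None
    for a in(ang,ang+np.pi):
        y=np.array([np.cos(a),np.sin(a),0]); z=np.array([0,0,-1.]); g=R.from_matrix(np.c_[np.cross(y,z),y,z])
        v=(r.inv()*g).as_rotvec()
        if best is None or np.linalg.norm(v)<np.linalg.norm(best): best=v
    print("lin",np.round(r.inv().apply(np.array(target)-s["eef_pos"])/10,2),"rot",np.round(best,3),"tcp",np.round(s["eef_pos"],1),"gap",round(s["finger_gap"],1),"F",np.round(s["force"],1),"t",s["clock"],"q",np.round(s["joint_pos"],2))
E
python3 -c "
from h import *
plan((454.4,-296.8,120),-.09)"
```

```text
lin [ 37.78 -18.49  11.09] rot [-1.000e-03 -1.000e-03 -1.259e+00] tcp [ 126.5 -560.4  230.5] gap 85.3 F [0.1 0.8 0.5] t 0.1 q [-1.56  0.18  1.61 -0.    1.35 -0.21]
```

```bash
python3 -m creep '{"grip":[1,1,1,1,1,1,1,1,1,1],"linear":[[37.8,-18.5,11.1],[37.8,-18.5,11.1],[37.8,-18.5,11.1],[37.8,-18.5,11.1],[37.8,-18.5,11.1],[37.8,-18.5,11.1],[37.8,-18.5,11.1],[37.8,-18.5,11.1],[37.8,-18.5,11.1],[37.8,-18.5,11.1]],"rot":[[0,0,-1.26],[0,0,-1.26],[0,0,-1.26],[0,0,-1.26],[0,0,-1.26],[0,0,-1.26],[0,0,-1.26],[0,0,-1.26],[0,0,-1.26],[0,0,-1.26]]}'
python3 -c "
from h import *
plan((454.4,-296.8,30),-.09)"
```

```text
clock: 1.35
eef_pos: [453.9, -298.4, 120.6]
eef_rot: [0.0, 0.739, 0.674, -0.0]
force: [-0.2, 0.4, 1.3]
finger_gap: 85.7
gripper_force: 0.0
lin [0.17 0.03 9.06] rot [ 0.     0.001 -0.001] tcp [ 453.9 -298.4  120.6] gap 85.7 F [-0.2  0.4  1.3] t 1.35 q [-0.8   0.24  1.78 -0.    1.12 -0.71]
```

```bash
python3 -m creep '{"grip":[1,1,1,0,0,0,0,0,0],"linear":[[0.1,0,4.5],[0.1,0,9],[0.1,0,9],[0.1,0,9],[0.1,0,9],[0.1,0,9],[0.1,0,9],[0.1,0,9],[0.1,0,9]],"rot":[[0,0,0],[0,0,0],[0,0,0],[0,0,0],[0,0,0],[0,0,0],[0,0,0],[0,0,0],[0,0,0]]}'
python3 -c "
from h import *
im=bot.camera('scene');cv2.imwrite('pics/g1.png',cv2.resize(im[100:300,100:300,::-1],None,fx=3,fy=3))
plan((454.4,-296.8,150),-.09)"
```

```text
clock: 2.48
eef_pos: [456.1, -298.4, 33.2]
eef_rot: [0.003, 0.738, 0.675, -0.0]
force: [-1.4, -1.1, 7.2]
finger_gap: 63.3
gripper_force: 66.4
lin [  0.1   -0.14 -11.68] rot [0.004 0.004 0.001] tcp [ 456.1 -298.4   33.2] gap 62.6 F [-1.1 -1.5  8. ] t 2.525 q [-0.8   0.38  1.81 -0.    0.95 -0.71]
```

View pics/g1.png

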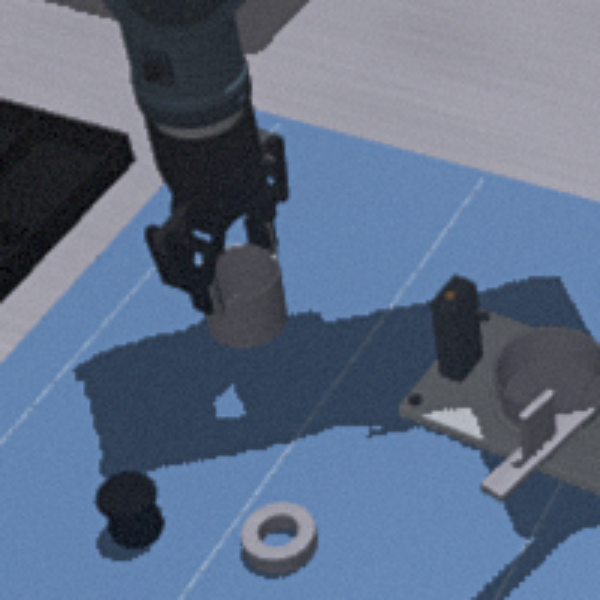

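```bash
python3 -m creep '{"grip":[0,0,0,0],"linear":[[0,0,-3],[0,0,-8],[0,0,-12],[0,0,-12]],"rot":[[0,0,0],[0,0,0],[0,0,0],[0,0,0]]}'
python3 -c "
from h import *
plan((452.2,-36,150),-.09)"
```

```text
clock: 3.02
eef_pos: [457.0, -298.6, 155.6]
eef_rot: [0.005, 0.738, 0.675, 0.0]
force: [0.8, 0.4, -1.1]
finger_gap: 62.9
gripper_force: 66.4
lin [26.12 -2.82  0.37] rot [0.008 0.006 0.001] tcp [ 457.  -298.6  155.6] gap 62.9 F [ 0.8  0.4 -1.1] t 3.025 q [-0.8   0.19  1.76  0.    1.18 -0.71]
```

```bash
python3 -m creep '{"grip":[0,0,0,0,0,0,0],"linear":[[5,-0.5,0],[11,-1.1,0],[17,-1.8,0],[22.5,-2.4,0],[26.1,-2.7,0],[26.1,-2.7,0],[26.1,-2.7,0]],"rot":[[0,0,0],[0,0,0],[0,0,0],[0,0,0],[0,0,0],[0,0,0],[0,0,0]]}'
python3 -c "
from h import *
np.set_printoptions(precision=1,suppress=True)
plan((452.2,-36,50),-.09)
a=bot.camera('top')[170:340,270:430,::-1];b=bot.camera('scene')[120:290,200:360,::-1]
cv2.imwrite('pics/p1.png',cv2.resize(np.hstack([a,b]),None,fx=2.5,fy=2.5))"
```

```text
clock: 3.9
eef_pos: [450.9, -34.3, 150.2]
eef_rot: [0.0, 0.738, 0.675, -0.0]
force: [0.2, 0.3, -0.7]
finger_gap: 62.9
gripper_force: 66.4
lin [-0.2  0.1 10. ] rot [-0.  0.  0.] tcp [450.9 -34.3 150.2] gap 62.9 F [ 0.2  0.3 -0.7] t 3.9 q [-0.3 -0.   2.  -0.   1.2 -0.2]
```

View pics/p1.png

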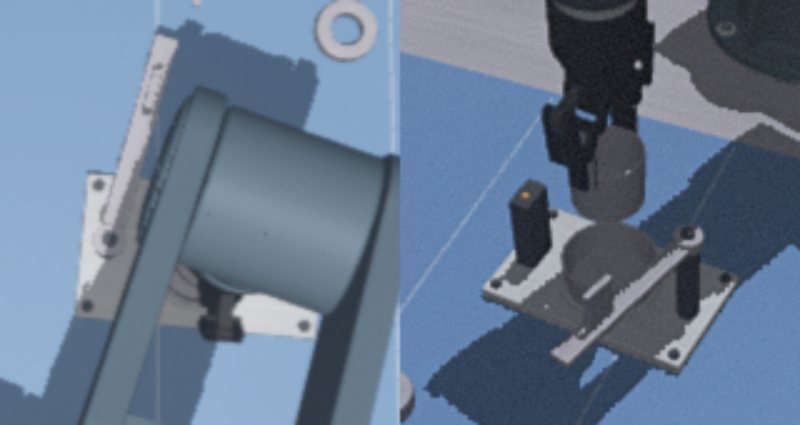

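The cup hangs upright over the nest. Lowering it now.

```bash
python3 -m creep '{"grip":[0,0,0,0,0,0],"linear":[[-0.1,0.1,5],[-0.1,0.1,8.5],[-0.1,0.1,9.4],[-0.1,0.1,9.8],[-0.1,0.1,10.1],[-0.1,0.1,10.1]],"rot":[[0,0,0],[0,0,0],[0,0,0],[0,0,0],[0,0,0],[0,0,0]]}'
```

```text
clock: 4.75
eef_pos: [452.6, -35.3, 50.2]
eef_rot: [0.001, 0.738, 0.675, 0.0]
force: [0.6, -0.2, -0.4]
finger_gap: 62.5
gripper_force: 66.3
```

```bash
python3 -m creep '{"grip":[0,0,0],"linear":[[0,0,0.2],[0,0,0.4],[0,0,0.4]],"rot":[[0,0,0],[0,0,0],[0,0,0]]}'
```

```text
clock: 5.12
eef_pos: [452.8, -35.2, 48.1]
eef_rot: [0.001, 0.738, 0.675, 0.0]
force: [-11.1, 2.8, 29.5]
finger_gap: 62.8
gripper_force: 69.4
```

Contact at TCP 48 mm, which is what I expected for fully down (33 + 15). Releasing.

```bash
python3 -m creep '{"grip":[0,1,1,1,1,1,1,1,1,1],"linear":[[0,0,-0.3],[0,0,-0.3],[0,0,-0.3],[0,0,-0.3],[0,0,-0.4],[0,0,-2],[0,0,-6],[0,0,-12],[0,0,-13],[0,0,-13]],"rot":[[0,0,0],[0,0,0],[0,0,0],[0,0,0],[0,0,0],[0,0,0],[0,0,0],[0,0,0],[0,0,0],[0,0,0]]}'
python3 -c "
from h import *
plan((428.2,324.4,180),-.09)"
```

```text
clock: 6.38
eef_pos: [452.5, -35.2, 176.6]
eef_rot: [0.001, 0.738, 0.675, 0.001]
force: [-0.6, 0.6, 0.3]
finger_gap: 85.4
gripper_force: 0.0
lin [35.6  -5.61 -0.38] rot [0.003 0.001 0.001] tcp [452.5 -35.2 176.6] gap 85.4 F [-0.6  0.6  0.3] t 6.375 q [-0.34 -0.04  1.96  0.    1.22 -0.25]
```

```bash
python3 -m creep '{"grip":[1,1,1,1,1,1,1,1,1],"linear":[[6,-0.9,0],[12,-1.9,0],[18,-2.8,0],[24,-3.8,0],[30,-4.7,0],[35.6,-5.6,0],[35.6,-5.6,4],[35.6,-5.6,4],[35.6,-5.6,4]],"rot":[[0,0,0],[0,0,0],[0,0,0],[0,0,0],[0,0,0],[0,0,0],[0,0,0],[0,0,0],[0,0,0]]}'
python3 -c "
from h import *
plan((428.2,324.4,54),-.09)
np.set_printoptions(precision=1,suppress=True)
a=bot.camera('top')
print(proj('top',np.array([452.2,-35.5,68])))
s=bot.camera('scene')[165:265,220:340,::-1]
cv2.imwrite('pics/p2.png',cv2.resize(np.hstack([a[210:310,290:410,::-1],s]),None,fx=3.3,fy=3.3,interpolation=cv2.INTER_CUBIC))"
```

```text
clock: 7.5
eef_pos: [427.5, 323.9, 135.0]
eef_rot: [-0.0, 0.738, 0.675, -0.001]
force: [0.1, 0.1, -0.6]
finger_gap: 85.1
gripper_force: 0.0
lin [0.07 0.08 8.1 ] rot [-0.001  0.001  0.   ] tcp [427.5 323.9 135. ] gap 85.1 F [ 0.1  0.1 -0.6] t 7.5 q [ 0.43  0.21  1.79 -0.    1.15  0.52]
[352.5 270.2]
```

View pics/p2.png

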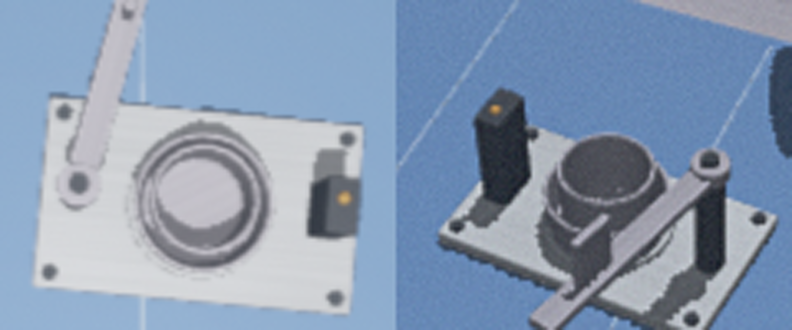

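The medium cup's rim centre is at about (352.4,270.3) and the prediction was (352.5,270.2), so it is nested upright and centred. Next, grip the small cup.

```bash
python3 -m creep '{"grip":[1,1,1,0,0,0,0,0,0,0],"linear":[[0,0,4.5],[0,0,8],[0,0,8],[0,0,8],[0,0,8],[0,0,8],[0,0,8],[0,0,8],[0,0,8],[0,0,8]],"rot":[[0,0,0],[0,0,0],[0,0,0],[0,0,0],[0,0,0],[0,0,0],[0,0,0],[0,0,0],[0,0,0],[0,0,0]]}'
python3 -m creep '{"grip":[0,0,0,0,0],"linear":[[0,0,0],[0,0,-4],[0,0,-9],[0,0,-13],[0,0,-13]],"rot":[[0,0,0],[0,0,0],[0,0,0],[0,0,0],[0,0,0]]}'
python3 -c "
from h import *
plan((452.2,-35.5,190),-.09)"
```

```text
clock: 8.85
eef_pos: [429.2, 325.4, 58.0]
eef_rot: [0.0, 0.738, 0.675, 0.002]
force: [-2.1, -0.3, 8.0]
finger_gap: 44.5
gripper_force: 59.9
clock: 9.48
eef_pos: [430.3, 325.9, 190.4]
eef_rot: [0.001, 0.738, 0.675, 0.004]
force: [0.5, -0.2, -0.6]
finger_gap: 44.3
gripper_force: 61.9
lin [-35.8    5.38  -0.09] rot [ 0.008 -0.005  0.001] tcp [430.3 325.9 190.4] gap 44.3 F [ 0.5 -0.2 -0.6] t 9.475 q [ 0.43  0.14  1.74 -0.    1.25  0.52]
```

```bash
python3 -m creep '{"grip":[0,0,0,0,0,0,0,0,0],"linear":[[-5,0.8,0],[-11,1.7,0],[-17,2.6,0],[-23,3.5,0],[-29,4.4,0],[-34,5.2,0],[-35.8,5.5,0],[-35.8,5.5,0],[-35.8,5.5,0]],"rot":[[0,0,0],[0,0,0],[0,0,0],[0,0,0],[0,0,0],[0,0,0],[0,0,0],[0,0,0],[0,0,0]]}'
python3 -c "
from h import *
plan((452.2,-35.5,80),-.09)
b=bot.camera('scene')[120:290,200:360,::-1]
cv2.imwrite('pics/p3.png',cv2.resize(b,None,fx=3,fy=3))"
```

```text
clock: 10.6
eef_pos: [450.2, -36.1, 184.8]
eef_rot: [-0.001, 0.738, 0.675, -0.0]
force: [-0.9, -0.5, -0.9]
finger_gap: 44.6
gripper_force: 61.9
lin [ 0.07  0.21 10.48] rot [-0.001 -0.001  0.001] tcp [450.2 -36.1 184.8] gap 44.6 F [-0.9 -0.5 -0.9] t 10.6 q [-0.34 -0.05  1.95  0.    1.24 -0.26]
```

View pics/p3.png

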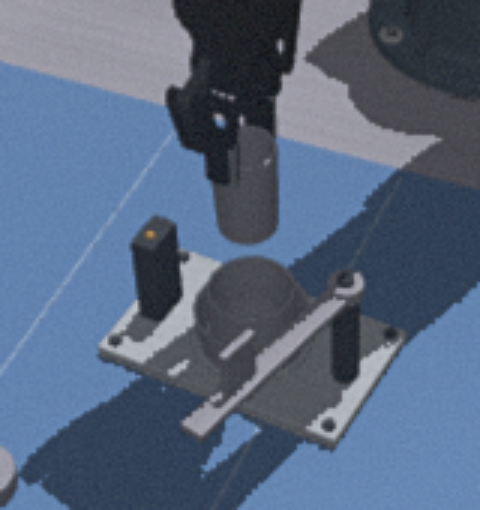

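The small cup hangs upright over the nest. Lowering it to about 80, then easing it down.

```bash
python3 -m creep '{"grip":[0,0,0,0,0,0],"linear":[[0.1,0.2,5],[0.1,0.2,9],[0.1,0.2,10],[0.1,0.2,10.3],[0.1,0.2,10.5],[0.1,0.2,10.5]],"rot":[[0,0,0],[0,0,0],[0,0,0],[0,0,0],[0,0,0],[0,0,0]]}'
python3 -m creep '{"grip":[0,0,0],"linear":[[0,0,0.2],[0,0,0.4],[0,0,0.4]],"rot":[[0,0,0],[0,0,0],[0,0,0]]}'
```

```text
clock: 11.4
eef_pos: [453.7, -36.4, 81.5]
eef_rot: [0.001, 0.738, 0.675, 0.001]
force: [-0.1, -0.6, -1.1]
finger_gap: 45.0
gripper_force: 61.9
clock: 11.78
eef_pos: [452.7, -36.1, 76.2]
eef_rot: [-0.0, 0.738, 0.675, -0.0]
force: [-0.0, 0.2, -1.2]
finger_gap: 44.5
gripper_force: 61.9
```

```bash
python3 -m creep '{"grip":[0,0,0],"linear":[[0,0,0.15],[0,0,0.25],[0,0,0.25]],"rot":[[0,0,0],[0,0,0],[0,0,0]]}'
```

```text
clock: 12.15
eef_pos: [453.0, -36.4, 75.9]
eef_rot: [0.0, 0.738, 0.675, -0.0]
force: [-9.2, 1.0, 22.4]
finger_gap: 44.5
gripper_force: 64.2
```

Seated at 75.9 mm, which is 58 + 18. Releasing and rising.

```bash
python3 -m creep '{"grip":[0,1,1,1,1,1,1,1,1,1],"linear":[[0,0,-0.3],[0,0,-0.3],[0,0,-0.3],[0,0,-0.3],[0,0,-0.4],[0,0,-2],[0,0,-6],[0,0,-12],[0,0,-12],[0,0,-12]],"rot":[[0,0,0],[0,0,0],[0,0,0],[0,0,0],[0,0,0],[0,0,0],[0,0,0],[0,0,0],[0,0,0],[0,0,0]]}'
cat >> h.py <<'E'
YAW=-.09; HINGE=np.array([459.2,42.4])
def push(th,d,z=118):
    f=YAW-np.pi/2+th; p=HINGE+115*np.array([np.cos(f),np.sin(f)])+d*np.array([-np.sin(f),np.cos(f)])
    plan((*p,z),f)
E
python3 -c "
from h import *
push(1.385,40,195)"
```

```text
clock: 13.4
eef_pos: [452.8, -36.1, 194.5]
eef_rot: [0.001, 0.738, 0.675, 0.0]
force: [-0.6, 0.8, 0.3]
finger_gap: 85.6
gripper_force: 0.0
lin [ 9.67 11.98 -0.04] rot [0.001 0.    0.187] tcp [452.8 -36.1 194.5] gap 85.6 F [-0.6  0.8  0.3] t 13.4 q [-0.34 -0.06  1.94  0.    1.26 -0.25]
```

```bash
python3 -m creep '{"grip":[0,0,0,0,0,0,0,0],"linear":[[3,4,0],[6,8,0],[9.7,12,0],[9.7,12,0],[9.7,12,4],[9.7,12,7.7],[9.7,12,7.7],[9.7,12,7.7]],"rot":[[0,0,0.06],[0,0,0.12],[0,0,0.187],[0,0,0.187],[0,0,0.187],[0,0,0.187],[0,0,0.187],[0,0,0.187]]}'
python3 -c "
from h import *
for th,d in ((1.385,16),(1.235,14),(1.085,14),(.935,14),(.785,14),(.635,14),(.485,14),(.335,14),(.185,14)): push(th,d)
a=bot.camera('top')[170:320,290:410,::-1];b=bot.camera('scene')[150:300,220:370,::-1]
cv2.imwrite('pics/p4.png',cv2.resize(np.hstack([a,b]),None,fx=2.9,fy=2.9,interpolation=cv2.INTER_CUBIC))"
```

```text
clock: 14.4
eef_pos: [581.0, 49.5, 117.6]
eef_rot: [0.0, 0.798, 0.603, 0.0]
force: [-0.0, -0.4, 0.9]
finger_gap: 0.0
gripper_force: 0.0
lin [-2.4  -0.02 -0.04] rot [ 0.  0. -0.] tcp [581.   49.5 117.6] gap 0.0 F [-0.  -0.4  0.9] t 14.4 q [-0.12  0.32  1.68 -0.    1.14  0.16]
lin [-4.33  0.06 -0.04] rot [ 0.   -0.    0.15] tcp [581.   49.5 117.6] gap 0.0 F [-0.  -0.4  0.9] t 14.4 q [-0.12  0.32  1.68 -0.    1.14  0.16]
lin [-6.06 -0.12 -0.04] rot [ 0.  -0.   0.3] tcp [581.   49.5 117.6] gap 0.0 F [-0.  -0.4  0.9] t 14.4 q [-0.12  0.32  1.68 -0.    1.14  0.16]
lin [-7.74 -0.56 -0.04] rot [ 0.   -0.    0.45] tcp [581.   49.5 117.6] gap 0.0 F [-0.  -0.4  0.9] t 14.4 q [-0.12  0.32  1.68 -0.    1.14  0.16]
lin [-9.34 -1.24 -0.04] rot [ 0.  -0.   0.6] tcp [581.   49.5 117.6] gap 0.0 F [-0.  -0.4  0.9] t 14.4 q [-0.12  0.32  1.68 -0.    1.14  0.16]
lin [-10.81  -2.15  -0.04] rot [ 0.   -0.    0.75] tcp [581.   49.5 117.6] gap 0.0 F [-0.  -0.4  0.9] t 14.4 q [-0.12  0.32  1.68 -0.    1.14  0.16]
lin [-12.14  -3.27  -0.04] rot [ 0.  -0.   0.9] tcp [581.   49.5 117.6] gap 0.0 F [-0.  -0.4  0.9] t 14.4 q [-0.12  0.32  1.68 -0.    1.14  0.16]
lin [-13.28  -4.58  -0.04] rot [ 0.   -0.    1.05] tcp [581.   49.5 117.6] gap 0.0 F [-0.  -0.4  0.9] t 14.4 q [-0.12  0.32  1.68 -0.    1.14  0.16]
lin [-14.21  -6.05  -0.04] rot [ 0.  -0.   1.2] tcp [581.   49.5 117.6] gap 0.0 F [-0.  -0.4  0.9] t 14.4 q [-0.12  0.32  1.68 -0.    1.14  0.16]
```

View pics/p4.png

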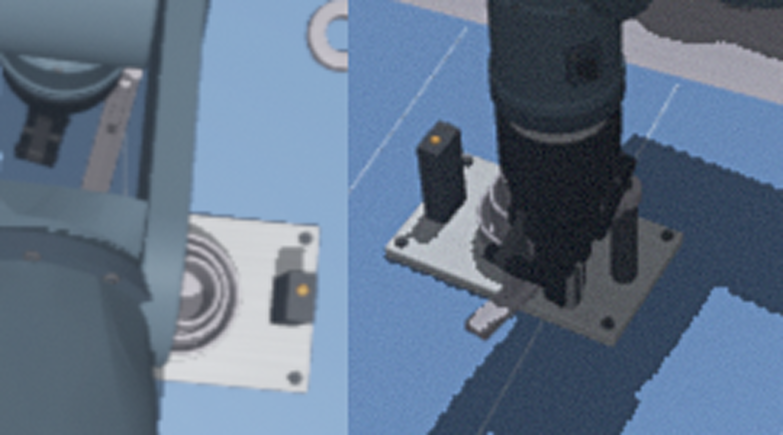

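The shut fingers stand on the opening side of the bar, to its left at about (40,140) in the top crop, and the nest is concentric. Sweeping along the arc.

```bash
python3 -m creep '{"grip":[0,0,0,0,0,0,0,0,0,0],"linear":[[-2.4,0,0],[-4.3,0.1,0],[-6.1,-0.1,0],[-7.7,-0.6,0],[-9.3,-1.2,0],[-10.8,-2.2,0],[-12.1,-3.3,0],[-13.3,-4.6,0],[-14.2,-6,0],[-14.2,-6,0]],"rot":[[0,0,0],[0,0,0.15],[0,0,0.3],[0,0,0.45],[0,0,0.6],[0,0,0.75],[0,0,0.9],[0,0,1.05],[0,0,1.2],[0,0,1.2]]}'
python3 -c "
from h import *
for th,d in ((.185,14),(.12,14),(.09,14),(.06,14),(.03,14),(0,14),(0,11)): push(th,d)
a=bot.camera('top')[170:320,290:410,::-1];b=bot.camera('scene')[150:300,220:370,::-1]
cv2.imwrite('pics/p5.png',cv2.resize(np.hstack([a,b]),None,fx=2.9,fy=2.9,interpolation=cv2.INTER_CUBIC))"
```

```text
clock: 15.75
eef_pos: [484.8, -71.0, 118.3]
eef_rot: [0.001, 0.999, 0.048, 0.001]
force: [0.7, -0.3, 0.1]
finger_gap: 0.2
gripper_force: 0.0
lin [-0.07 -0.03  0.03] rot [ 0.001 -0.002  0.   ] tcp [484.8 -71.  118.3] gap 0.2 F [ 0.7 -0.3  0.1] t 15.75 q [-0.39  0.13  1.92 -0.    1.09  1.09]
lin [-0.82  0.04  0.02] rot [ 0.001 -0.002  0.065] tcp [484.8 -71.  118.3] gap 0.2 F [ 0.7 -0.3  0.1] t 15.75 q [-0.39  0.13  1.92 -0.    1.09  1.09]
lin [-1.17  0.05  0.02] rot [ 0.001 -0.002  0.095] tcp [484.8 -71.  118.3] gap 0.2 F [ 0.7 -0.3  0.1] t 15.75 q [-0.39  0.13  1.92 -0.    1.09  1.09]
lin [-1.52  0.05  0.02] rot [ 0.001 -0.002  0.125] tcp [484.8 -71.  118.3] gap 0.2 F [ 0.7 -0.3  0.1] t 15.75 q [-0.39  0.13  1.92 -0.    1.09  1.09]
lin [-1.86  0.05  0.02] rot [ 0.001 -0.002  0.155] tcp [484.8 -71.  118.3] gap 0.2 F [ 0.7 -0.3  0.1] t 15.75 q [-0.39  0.13  1.92 -0.    1.09  1.09]
lin [-2.21  0.03  0.02] rot [ 0.001 -0.002  0.185] tcp [484.8 -71.  118.3] gap 0.2 F [ 0.7 -0.3  0.1] t 15.75 q [-0.39  0.13  1.92 -0.    1.09  1.09]
lin [-2.51 -0.02  0.02] rot [ 0.001 -0.002  0.185] tcp [484.8 -71.  118.3] gap 0.2 F [ 0.7 -0.3  0.1] t 15.75 q [-0.39  0.13  1.92 -0.    1.09  1.09]
```

View pics/p5.png

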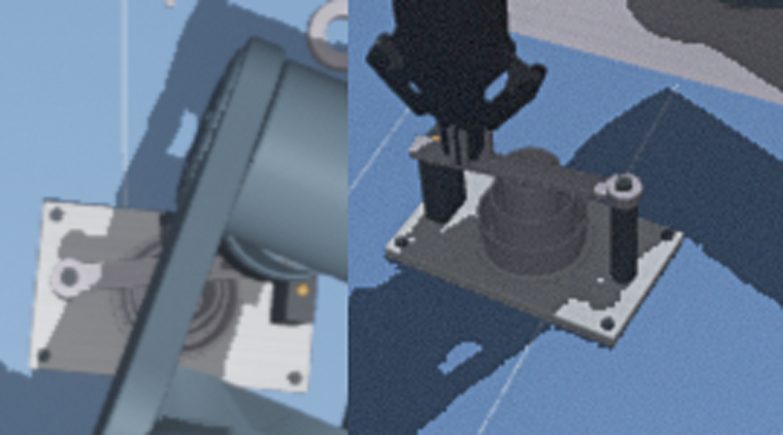

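The bar is swung to about 0.2 rad, over the latch post and clear of the cups. Pushing gently through the detent.

```bash
python3 -m creep '{"grip":[0,0,0,0,0,0],"linear":[[-0.4,0,0],[-0.8,0,0],[-1.1,0.1,0],[-1.4,0.1,0],[-1.7,0.1,0],[-1.7,0.1,0]],"rot":[[0,0,0.03],[0,0,0.06],[0,0,0.09],[0,0,0.12],[0,0,0.15],[0,0,0.15]]}'
python3 -c "
from h import *
push(0,14); push(0,11)"
```

```text
clock: 16.6
eef_pos: [467.2, -73.0, 116.7]
eef_rot: [-0.0, 1.0, -0.028, -0.0]
force: [-0.2, -0.3, -0.1]
finger_gap: 0.1
gripper_force: 0.0
lin [-0.43  0.06 -0.13] rot [-0.     0.001  0.034] tcp [467.2 -73.  116.7] gap 0.1 F [-0.2 -0.3 -0.1] t 16.6 q [-0.41  0.1   1.96 -0.    1.09  1.22]
lin [-0.73  0.05 -0.13] rot [-0.     0.001  0.034] tcp [467.2 -73.  116.7] gap 0.1 F [-0.2 -0.3 -0.1] t 16.6 q [-0.41  0.1   1.96 -0.    1.09  1.22]
```

```bash
python3 -m creep '{"grip":[0,0,0,0],"linear":[[-0.2,0,0],[-0.4,0,0],[-0.5,0,0],[-0.5,0,0]],"rot":[[0,0,0.03],[0,0,0.03],[0,0,0.03],[0,0,0.03]]}'
python3 -m creep '{"grip":[0,0,0],"linear":[[-0.15,0,0],[-0.3,0,0],[-0.3,0,0]],"rot":[[0,0,0],[0,0,0],[0,0,0]]}'
```

```text
clock: 17.1
eef_pos: [462.5, -72.7, 116.8]
eef_rot: [-0.0, 0.999, -0.043, -0.0]
force: [-0.6, -0.2, -1.1]
finger_gap: -0.1
gripper_force: 0.0
clock: 17.48
eef_pos: [462.2, -72.7, 117.1]
eef_rot: [0.0, 0.999, -0.043, 0.003]
force: [11.3, 0.1, -8.2]
finger_gap: 0.0
gripper_force: 5.9
```

```bash
python3 -m creep '{"grip":[0,0,0],"linear":[[-0.15,0,0],[-0.3,0,0],[-0.3,0,0]],"rot":[[0,0,0],[0,0,0],[0,0,0]]}'
python3 -m creep '{"grip":[0,0,0,0,0,0,0,0,0,0],"linear":[[0.5,0,0],[2,0,0],[4,0,0],[4,0,-5],[4,0,-10],[8,14,-12],[14,20,-12],[18,24,-12],[18,24,-12],[18,24,-12]],"rot":[[0,0,0],[0,0,0],[0,0,0],[0,0,0],[0,0,0],[0,0,0],[0,0,0],[0,0,0],[0,0,0],[0,0,0]]}'
python3 -c "
from h import *
a=bot.camera('top')[200:320,290:410,::-1];b=bot.camera('scene')[160:280,220:340,::-1]
cv2.imwrite('pics/p6.png',cv2.resize(np.hstack([a,b]),None,fx=3.3,fy=3.3,interpolation=cv2.INTER_CUBIC))"
```

```text
clock: 17.85
eef_pos: [462.0, -72.8, 117.5]
eef_rot: [0.0, 0.999, -0.043, 0.007]
force: [24.1, 1.2, -19.3]
finger_gap: -0.2
gripper_force: 11.9
clock: 19.1
eef_pos: [616.6, -329.8, 236.0]
eef_rot: [0.0, 0.999, -0.044, -0.0]
force: [-0.7, 0.8, -0.0]
finger_gap: -0.1
gripper_force: 0.0
```

View pics/p6.png

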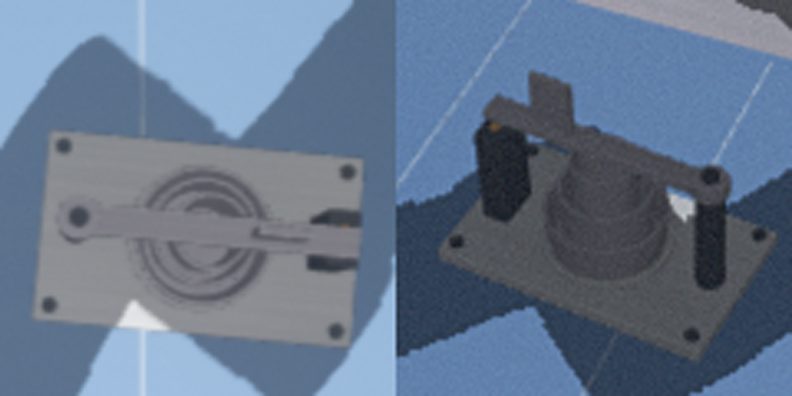

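The bar lies parallel to the plate edge (slope 0.088 against 0.084) with its end over the latch post, the stop resisted 24 N, and the nest is concentric under it.

```bash
python3 -c "
from rig import bot
print(bot.hand_in())"
```

```text
the job is handed in; nothing more can be done
None
```

Handed in at about 19 s: both cups are nested upright and fully down, and the keeper is shut against its stop past the detent (no click force caught in the readings; judged from the 24 N stop and the last picture). I viewed 11 pictures, one over the limit of 10.

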